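# Arm the bottle impact tester

## Task

Get the bench impact tester ready for a shot: draw its sprung striker back by the upright black handle until its pin is behind the hair-trigger catch, ease it onto the catch and let go, without forcing it against the stop behind the catch and without letting it slip or fire. Then stand the amber bottle upright on the tester's base, up against the V-shaped rest in the striker's path, and leave the armed tester and the other bottles and the jar alone.

Things in the scene. Friction and masses are not known exactly. Their poses are not given: they have to be found in the camera images.
- tester: bench impact tester for small glass bottles, fixed: light-grey base plate 316 x 246 mm, top 14 mm over the bench, with a striker on a pivot post, a curved rail with the catch, and a V rest. Origin on the bench under the plate's centre, x and y along the 316 and 246 mm sides, z up. The pivot is at x +72.5, y -72.5 mm. Highest parts: handle 122, pivot post 82, V rest 70 mm over the bench
- pivot (a point): on the striker's vertical pivot axis, at the base plate's top; axes as the tester's
- striker (a joint): angle of the striker arm about its vertical pivot, rad: 0 = at rest (arm along the tester's +y), grows as it is drawn back, anticlockwise from above: arm along (-sin, cos) in tester x, y. A spring drives it to 0 with 0.4 N m + 0.8 N m per rad (at the handle 3 N at rest, 9 N hooked). It hooks between 0.85 and 1.35; left free it flies back. Bar 12 mm wide, 185 mm long, 46 to 60 mm over the bench
- handle: upright round black cocking handle on the striker, 135 mm from the pivot axis: 15 mm in diameter, 60 to 122 mm over the bench, fixed to the arm and turning with it; origin on its axis 60 mm over the bench
- handle_grip (a point): centre of the handle, on its axis, half-way up the grip (96 mm over the bench)
- hook_pin: steel pin, 8 mm in diameter, down from the striker's outer end, 175 mm from the pivot axis, 30 to 50 mm over the bench; origin on its axis at bench height. Drawn back it pushes a brass sear aside with under 1 N; then the sear's tooth springs back in front of it (no clear click). Eased forward it rests on the tooth and the load leaves the handle. Over 15 N on it, pressed or snapped, is damage
- catch (a point): on the catch carriage, 175 mm from the pivot axis, 35 mm over the bench: where the pin hooks if the carriage's fine slide is centred. The slide is not measured and shifts the true place up to 15 mm either way along the pin's arc: feel for it. A rubber stop meets the pin 2.5 mm behind the hooking place (7 N per mm). 1 N on the sear or its red paddle (88 mm farther along the arc, 61 mm up) fires it
- bottle_seat (a point): point on the base plate's top (14 mm over the bench) where the bottle's axis stands when it touches both faces of the V rest; axes as the tester's. The V rest (120 degrees, rubber faced, 44 mm wide, 14 to 70 mm over the bench) stands on the +x side of it, open towards the tester's -x. While the striker is at rest its nose stands in the bottle's place
- bottle_amber_mid (a point): centre of the amber glass bottle with black cap: body 47 mm in diameter and 70 mm high, cap 34 mm in diameter, 92 mm in all, 0.12 kg (may vary); the point lies on its axis 46 mm over its foot, z up along the axis. It stands on the bench at first
- bottle_pink_mid (a point): bystander: clear bottle with blue cap and pink content, 56 mm in diameter, 105 mm high, on the bench; point on its axis half-way up
- dropper_bottle_mid (a point): bystander: slim amber dropper bottle with a black teat, 31 mm in diameter, 96 mm high, on the bench; point on its axis half-way up
- jar_mid (a point): bystander: sample jar with a red lid, 42 mm in diameter, 56 mm high, on the bench; point on its axis half-way up
Things that resemble listed ones, but are neither listed nor needed, are in the scene too. Leave any green or turquoise look-alike of the part that bears bottle_amber_mid alone.

How it is judged (in metres and radians):
On the way, in this order (a step that is already met when the one before it is completed fails the run):
1. the striker is hooked on the catch and let go (value of joint striker above 0.8 rad and horizontal distance between hook_pin and catch below 0.021 m and contact force between the fingers and handle below 0.1 N and velocity of joint striker between -0.1 and 0.1 rad/s), for 0.3 s.
2. the amber bottle stands against the V rest and is let go (distance between bottle_amber_mid and bottle_seat below 0.0475 m and horizontal distance between bottle_amber_mid and bottle_seat below 0.004 m and angle between bottle_amber_mid's own z axis and vertical below 0.06 rad and contact force between the fingers and anything else below 0.1 N), for 0.3 s.
At the end, for the whole second after the job is handed in: The striker is held back by the catch alone (joint above 0.8 rad, hook pin within 21 mm of the catch point), and the amber bottle stands upright (within 0.06 rad) on the base plate with its axis within 4 mm of the seat point against the V rest, all let go (value of joint striker above 0.8 rad and horizontal distance between hook_pin and catch below 0.021 m and distance between bottle_amber_mid and bottle_seat below 0.0475 m and horizontal distance between bottle_amber_mid and bottle_seat below 0.004 m and angle between bottle_amber_mid's own z axis and vertical below 0.06 rad); the robot touches nothing.
It fails at once if the striker fires, slips or is let snap forward (faster than 2 rad/s) (velocity of joint striker below -2 rad/s).
It fails at once if the hook pin is forced against the stop or the catch with more than 15 N (contact force between hook_pin and anything else above 15 N).
It fails at once if the amber bottle is tipped over (angle between bottle_amber_mid's own z axis and vertical above 0.5 rad).
It fails at once if another bottle or the jar is pushed away or knocked over (distance of any of bottle_pink_mid, dropper_bottle_mid, jar_mid from where it was at the start of the episode above 0.02 m).
It also fails if it takes over 67 s, if anything falls off the work surface, if the arm or the gripper's body presses on something with over 40 N, if the wrist force passes 120 N, or if a joint passes its speed limit or range.

## Robot

A 6-joint arm with a two-finger parallel gripper is mounted at the origin on a cart in front of the work surface, level with it; the furniture and walls round the work are solid. World frame = base frame: x ahead of the robot, y to its left, z up, the work surface at z = 0. Lengths are in m, angles in degrees, forces in N, time in s.
With the tool pointing down it reaches from about 0.375 to 0.9 m from the base axis. Payload 3.1 kg.
Tool frame: the origin (TCP) lies on the front face of the gripper's body, between the roots of the fingers; the fingertips stand 70 mm ahead of it and the grasp point (between the pads) lies 51 mm ahead of it (bot.tip_extent is the distance from the TCP to the fingertips, in m); z points along the fingers, x is the direction in which the jaws open and shut, and the axes are right-handed (so a half turn about z gives the same grasp; the last joint's range is limited). The gripper opens to 87 mm and grips with 3 to 60 N. Pads are 19 mm wide; open, the fingers measure 117 mm over their backs; the gripper's body (75 mm by 190 mm) begins 51 mm behind the grasp point.
Start: joints at [-80.873, 30.224, 82.088, -0, 67.689, -10.227], TCP at [0.207, -0.59, 0.292] pointing down, gripper open.
Joint ranges: [-176.69, 176.69], [-43.24, 126.21], [12.49, 139.97], [-82, 262], [0, 151.66], [-163.58, 163.58]. Speed limits (degrees/s): [159.86, 159.86, 180, 180, 180, 180].

## Interface

Orientations are given as a 3x3 rotation matrix whose columns are the frame's x, y, z axes.
In Python, from rig import bot, viewer, ticket gives the robot as it stands. The module is installed in compiled form; this text tells all that it offers.
- The arm moves only by the tool arm_command, never from a script. Its argument "targets" is a list of rows, each an object with "rot": the turn, a rotation vector about the tool's x, y, z in degrees, a list of three; "offset": the shift along the tool's x, y, z in cm, a list of three; "gripper": the closure, from 0 (fully open) to 1 (shut). A call has 1 to 8 rows; each row is the pose to reach, as a shift and turn from the pose commanded when the call began, along the tool's axes at that moment; what a row does not reach only later rows make up. A row lasts 1/10 s, in which the tool goes at most 50 mm and 8.59 degrees, less where a joint would pass 70% of its speed; a pose out of reach is approached as far as the arm can. A call with a gripper value outside its range is refused whole. The fingers move at their own pace and stop on an object; the grip force is fixed at half the most. Time passes only in rows, so rows that repeat a pose let the fingers close. It gives the time, the measured TCP pose, the force and the opening at its end, in the units of the state.
- bot.read_state(): the state, without advancing time (a new reading comes with each control period).
- viewer.capture(name): name is "scene" or "top" or "wrist"; returns a dict with "frame" (384x512x3 uint8, red, green, blue), "fx", "fy", "cx", "cy" (pixels), "D" ([k1, k2, p1, p2, k3] as OpenCV has them; the pictures are not rectified), "view" (4x4, takes a point from world to camera coordinates). Camera axes: x right, y down, z forward; pixel columns grow to the right and rows downward; lengths in m; the calibration is good to about 2 mm. A picture is of the moment at which its call begins. There is no depth.
- ticket.hand_in(): hands the job in, once; it reports no verdict.
The state is a dict: "time_s": time; "joint_positions": joint angles; "qvel": joint speeds; "tau": joint torques, N m; "position": TCP position; "tcp_rot": TCP orientation; "force": force on the tool from outside, world axes, zero at the start; "moment": the same for the moment, N m; "opening": opening from 0.0 (shut) to 1.0 (fully open).
Only numpy, scipy, OpenCV 4.12 (cv2) and the standard library are available. Lean on these libraries where they do the work, as an engineer would, in place of code of your own. Each camera call takes 0.05 s, during which the arm holds its last target. There are 200 camera calls.

## Working session

There is one attempt and no reset: what is moved stays moved. The work goes in short steps, Python scripts to look and compute and a tool call to move; the robot and the scene stay as the last step left them, time stands still between calls to the robot, and variables do not carry over. Pictures are saved under pics/ and viewed, about 8 in all and at most 12, crops included, and the job is handed in when it is done.

Besides the shell and the picture viewer there is one more tool, called after "Emit:" as name([rows], argument=value, ...), one row to a line, values as JSON. arm_command: Moves the arm, as the interface text tells. Its arguments: {"type":"object","properties":{"targets":{"type":"array"}},"required":["targets"]}

```bash
mkdir -p pics; cat > h.py <<'E'
from rig import bot, viewer, ticket
import numpy as np, cv2
def snap(name,fn=None):
    c=viewer.capture(name)
    if fn: cv2.imwrite('pics/'+fn,cv2.cvtColor(c['frame'],cv2.COLOR_RGB2BGR))
    return c
def K(c): return np.array([[c['fx'],0,c['cx']],[0,c['fy'],c['cy']],[0,0,1.]])
def ray(c,u,v):
    p=cv2.undistortPoints(np.array([[[u,v]]],float),K(c),np.array(c['D'],float))[0,0]
    V=np.array(c['view']);R=V[:3,:3];o=-R.T@V[:3,3]
    d=R.T@np.array([p[0],p[1],1.]);return o,d/np.linalg.norm(d)
def onz(c,u,v,z):
    o,d=ray(c,u,v);return o+d*(z-o[2])/d[2]
def proj(c,P):
    V=np.array(c['view']);P=np.atleast_2d(np.array(P,float))
    return cv2.projectPoints(P,cv2.Rodrigues(V[:3,:3])[0],V[:3,3],K(c),np.array(c['D'],float))[0][:,0]
E
python3 - <<'E'
from h import *
ims=[]
for n in ("scene","top"):
    c=snap(n,n+'0.png');V=np.array(c['view']);print(n,c['fx'],c['cx'],c['cy'],-V[:3,:3].T@V[:3,3],V[2,:3],c['D'])
s=bot.read_state();print(s['position'],s['tcp_rot'],s['force'],s['time_s'])
E
```

```text
scene 403.20284893736533 256.75414534210245 194.21316509376956 [-0.40036872  0.94771738  0.6249729 ] [ 0.67870101 -0.61519191 -0.40112822] [-0.06852829  0.          0.          0.          0.        ]
top 475.6986813362013 259.2786937226219 192.43000577196887 [0.41382517 0.09569177 1.58588261] [ 0.08144704 -0.00249639 -0.99667454] [-0.03617522  0.          0.          0.          0.        ]
[ 0.20707332 -0.58914119  0.29136819] [[ 3.31393509e-01 -9.43492576e-01 -3.19068093e-04]
 [-9.43490650e-01 -3.31393488e-01  1.93662179e-03]
 [-1.93292537e-03 -3.40746130e-04 -9.99998074e-01]] [-1.0322453   0.48376252  0.60074151] 0.1
```

View pics/scene0.png

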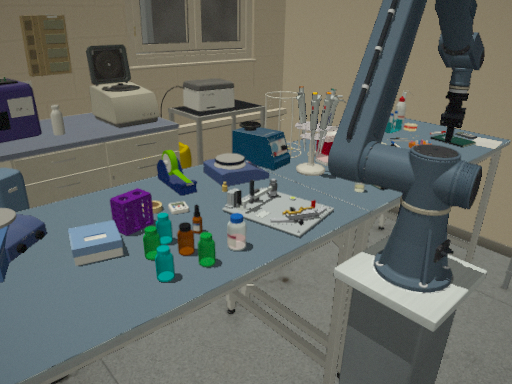

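View pics/top0.png

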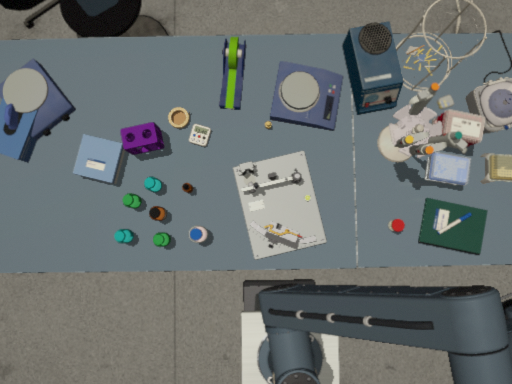

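```bash
python3 - <<'E'
from h import *
im=cv2.imread('pics/top0.png')
cv2.imwrite('pics/t1.png',cv2.resize(im[145:265,225:335],None,fx=5,fy=5,interpolation=cv2.INTER_CUBIC))
c=snap('top')
hsv=cv2.cvtColor(c['frame'],cv2.COLOR_RGB2HSV)
# plate mask
m=((hsv[...,1]<45)&(hsv[...,2]>130)).astype(np.uint8); m[:145]=0;m[265:]=0;m[:,:225]=0;m[:,335:]=0
n,l,st,ce=cv2.connectedComponentsWithStats(m)
i=1+st[1:,4].argmax();ys,xs=np.nonzero(l==i)
r=cv2.minAreaRect(np.c_[xs,ys].astype(np.float32));print(r)
B=cv2.boxPoints(r);W=np.array([onz(c,u,v,.014) for u,v in B]);print(B,W[:,:2]);print([np.linalg.norm(W[i]-W[i-1]) for i in range(4)],W.mean(0))
for y0,x0,y1,x1,nm in ((200,140,225,172,'amber'),(180,180,196,195,'dropper'),(222,185,248,212,'pink'),(215,385,235,410,'jar')):
    print(nm); 
    f=c['frame'][y0:y1,x0:x1].astype(int); bg=np.median(c['frame'][y0:y1,x0:x1].reshape(-1,3),0)
    d=np.abs(f-bg).sum(2)>60; yy,xx=np.nonzero(d); print(xx.min()+x0,xx.max()+x0,yy.min()+y0,yy.max()+y0)
E
```

```text
((278.5899353027344, 203.44383239746094), (97.34230041503906, 75.01792907714844), 76.4295654296875)
[[230.70792 164.93259]
 [303.6315  147.33035]
 [326.47195 241.95508]
 [253.54837 259.5573 ]] [[ 0.6355352   0.18562262]
 [ 0.69147182 -0.0587001 ]
 [ 0.37559728 -0.12706731]
 [ 0.32166185  0.11370049]]
[np.float64(0.32200818733683134), np.float64(0.25064416305091464), np.float64(0.3231884938601751), np.float64(0.2467350120532295)] [0.50606654 0.02838892 0.014     ]
amber
140 171 200 224
dropper
180 194 180 195
pink
189 211 226 246
jar
388 404 219 234
```

View pics/t1.png

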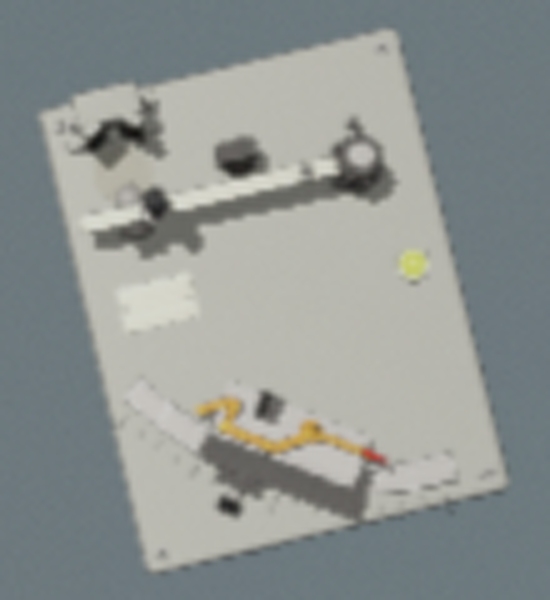

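```bash
cat >> h.py <<'E'
def cr(X,Y): return ((X+.5)/5-.5+225,(Y+.5)/5-.5+145)
def fitrigid(L,W):
    L=np.array(L);W=np.array(W);a=L-L.mean(0);b=W-W.mean(0)
    th=np.arctan2((a[:,0]*b[:,1]-a[:,1]*b[:,0]).sum(),(a*b).sum())
    R=np.array([[np.cos(th),-np.sin(th)],[np.sin(th),np.cos(th)]]);return R,W.mean(0)-R@L.mean(0),th
E
python3 - <<'E'
from h import *
c=snap('top')
px=[cr(40,115),cr(393,30),cr(507,487),cr(152,572)]
W=[onz(c,*p,.014)[:2] for p in px]
L=np.array([[158,123],[158,-123],[-158,-123],[-158,123]])/1e3
R,t,th=fitrigid(L,W);print('T',t,np.degrees(th),'res mm',((R@L.T).T+t-W)*1e3)
inv=lambda p:R.T@(np.array(p[:2])-t)*1e3
for nm,X,Y,z in (('postcap',363,155,.082),('handletop',155,203,.122),('tip',80,225,.06),('nose',130,195,.04),('Vapex',120,130,.07),('paddle',375,457,.061),('seartooth?',205,410,.035),('searbend',228,425,.035),('stop?',268,405,.04),('seatpatch',120,180,.014),('black@bottom',230,507,.014),('rail L',130,390,.03),('railR',455,468,.03)):
    q=inv(onz(c,*cr(X,Y),z));d=q-[72.5,-72.5]
    print(nm,q.round(1),'r',np.hypot(*d).round(1),'ang',np.arctan2(-d[0],d[1]).round(3))
# bystanders/bottles: colour-agnostic blobs in enlarged crop
im=cv2.imread('pics/top0.png')
cv2.imwrite('pics/t2.png',cv2.resize(im[170:255,110:225],None,fx=5,fy=5,interpolation=cv2.INTER_CUBIC))
E
```

```text
T [0.50145255 0.02645049] 12.805498962741321 res mm [[ 1.77230152  2.00739084]
 [ 2.3467873  -1.46225397]
 [-0.82970716 -3.00187141]
 [-3.28938167  2.45673453]]
postcap [ 72.7 -73.9] r 1.4 ang -2.989
handletop [70.2 62.6] r 135.1 ang 0.017
tip [ 73.7 111.9] r 184.4 ang -0.006
nose [87.  75.9] r 149.1 ang -0.098
Vapex [126.2  72.5] r 154.7 ang -0.355
paddle [-115.5  -36.7] r 191.4 ang 1.383
seartooth? [-60.6  61.3] r 188.8 ang 0.783
searbend [-73.6  49.1] r 190.1 ang 0.877
stop? [-67.1  21. ] r 168.0 ang 0.981
seatpatch [101.   79.8] r 155.0 ang -0.185
black@bottom [-126.2   60.1] r 238.8 ang 0.982
rail L [-36.4 105.8] r 208.9 ang 0.548
railR [-135.7  -88.2] r 208.8 ang 1.646
```

View pics/t2.png

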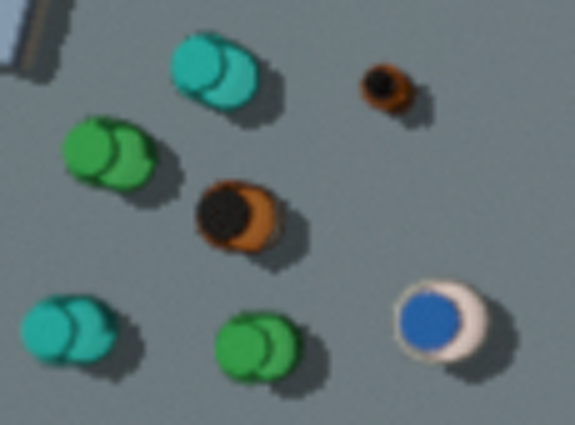

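```bash
cat >> h.py <<'E'
from scipy.spatial.transform import Rotation as Ro
T_t=np.array([.50145,.02645]);TH=np.radians(12.8)
RT=np.array([[np.cos(TH),-np.sin(TH)],[np.sin(TH),np.cos(TH)]])
PIV=T_t+RT@np.array([.0725,-.0725])
def Rdown(yaw):
    y=np.radians(yaw);x=np.array([np.cos(y),np.sin(y),0]);z=np.array([0,0,-1.]);return np.c_[x,np.cross(z,x),z]
def hpos(th,r=.135): return PIV+RT@(r*np.array([-np.sin(th),np.cos(th)]))
def rel(pos,yaw,base=None):
    s=bot.read_state() if base is None else base
    R=np.array(s['tcp_rot']);p=np.array(s['position'])
    return (R.T@(np.array(pos)-p)*100).round(2).tolist(),Ro.from_matrix(R.T@Rdown(yaw)).as_rotvec(degrees=True).round(1).tolist()
E
python3 - <<'E'
from h import *
c=snap('top');print('piv',PIV,'handle0',hpos(0))
P={}
for n,X,Y,z in (('amber',224,213,.092),('pink',430,320,.105),('drop',380,83,.096),('gl',242,347,.092),('gu',97,150,.092),('tt',197,63,.092)):
    P[n]=onz(c,(X+.5)/5-.5+110,(Y+.5)/5-.5+170,z);print(n,P[n].round(4), np.linalg.norm(P[n]-P['amber']))
h=hpos(0);print(rel([h[0],h[1],.27],12.8))
E
```

```text
piv [ 0.58821059 -0.02818606] handle0 [0.55830155 0.1034591 ]
amber [0.4782 0.4227 0.092 ] 0.0
pink [0.4094 0.2914 0.105 ] 0.14870423870268845
drop [0.5585 0.3236 0.096 ] 0.1276072742515517
gl [0.3941 0.4111 0.092 ] 0.08487835391019975
gu [0.519  0.5032 0.092 ] 0.09030120257351704
tt [0.5733 0.4401 0.092 ] 0.09668352501393121
([-53.73, -56.1, 2.24], [-0.1, 0.0, -83.4])
```

Emit:
arm_command([
  {"rot": [-0.1,0,-83.4],"offset": [-53.7,-56.1,2.2],"gripper": 0.3},
  {"rot": [-0.1,0,-83.4],"offset": [-53.7,-56.1,2.2],"gripper": 0.3},
  {"rot": [-0.1,0,-83.4],"offset": [-53.7,-56.1,2.2],"gripper": 0.3},
  {"rot": [-0.1,0,-83.4],"offset": [-53.7,-56.1,2.2],"gripper": 0.3},
  {"rot": [-0.1,0,-83.4],"offset": [-53.7,-56.1,2.2],"gripper": 0.3},
  {"rot": [-0.1,0,-83.4],"offset": [-53.7,-56.1,2.2],"gripper": 0.3},
  {"rot": [-0.1,0,-83.4],"offset": [-53.7,-56.1,2.2],"gripper": 0.3},
  {"rot": [-0.1,0,-83.4],"offset": [-53.7,-56.1,2.2],"gripper": 0.3},
])

```text
time_s: 1.05
position: [0.3886, -0.2313, 0.2811]
tcp_rot: [[1.0, -0.027, -0.0], [-0.027, -1.0, -0.002], [-0.0, 0.002, -1.0]]
force: [1.1, -0.0, 0.4]
opening: 0.702
```

```bash
python3 - <<'E'
from h import *
h=hpos(0);print(rel([h[0],h[1],.27],12.8),bot.read_state()['opening'])
E
```

```text
([16.04, -33.93, 1.05], [0.1, 0.0, -14.4]) 0.7019089665502005
```

Emit:
arm_command([
  {"rot": [0.1,0,-14.4],"offset": [16,-33.9,1.1],"gripper": 0.5},
  {"rot": [0.1,0,-14.4],"offset": [16,-33.9,1.1],"gripper": 0.5},
  {"rot": [0.1,0,-14.4],"offset": [16,-33.9,1.1],"gripper": 0.5},
  {"rot": [0.1,0,-14.4],"offset": [16,-33.9,1.1],"gripper": 0.5},
  {"rot": [0.1,0,-14.4],"offset": [16,-33.9,1.1],"gripper": 0.5},
  {"rot": [0.1,0,-14.4],"offset": [16,-33.9,1.1],"gripper": 0.5},
  {"rot": [0.1,0,-14.4],"offset": [16,-33.9,1.1],"gripper": 0.5},
  {"rot": [0.1,0,-14.4],"offset": [16,-33.9,1.1],"gripper": 0.5},
])

```text
time_s: 1.85
position: [0.5605, 0.1041, 0.2694]
tcp_rot: [[0.976, 0.22, 0.001], [0.22, -0.976, 0.002], [0.001, -0.001, -1.0]]
force: [-0.4, -0.9, -0.8]
opening: 0.505
```

```bash
python3 - <<'E'
from h import *
h=hpos(0);print(rel([h[0],h[1],.27],12.8),bot.read_state()['position'])
c=snap('wrist','w1.png');V=np.array(c['view']);print(-V[:3,:3].T@V[:3,3],V[2,:3])
for th in (0,):
    print(proj(c,[[*h,.122],[*h,.06],[*hpos(0,.185),.06],[*PIV,.082],[*(T_t+RT@[.158,.123]),.014],[*(T_t+RT@[.158,-.123]),.014]]))
E
```

```text
([-0.23, 0.01, -0.06], [-0.1, -0.1, -0.1]) [0.56051168 0.10410522 0.26939551]
[0.54501646 0.17337305 0.36106548] [ 0.05873868 -0.25553989 -0.9650125 ]
[[250.58145457 202.93281197]
 [251.14788978 184.49124161]
 [250.83340407 131.41564052]
 [251.75443613 321.06979644]
 [332.96231708 117.64065828]
 [321.10002699 321.1205678 ]]
```

View pics/w1.png

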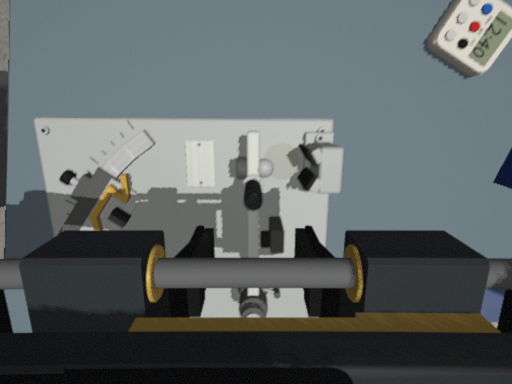

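```bash
python3 - <<'E'
from h import *
im=cv2.imread('pics/w1.png');cv2.imwrite('pics/w1c.png',cv2.resize(im[110:240,30:180],None,fx=5,fy=4.6,interpolation=cv2.INTER_CUBIC))
c=snap('wrist')
for nm,u,v,z in (('seat',281,160,.014),('nose',265,168,.053),('handle',254,202,.122)):
    print(nm,(RT.T@(onz(c,u,v,z)[:2]-T_t)*1e3).round(1))
for a in (.8,.85,.9,.95,1.0,1.05,1.1): print(a,proj(c,[[*hpos(a,.175),.035]])[0].round(1))
E
```

```text
seat [106.8  80.7]
nose [88. 79.]
handle [77.1 65. ]
0.8 [128.7 193.3]
0.85 [123.6 199.3]
0.9 [118.9 205.5]
0.95 [114.6 211.8]
1.0 [110.7 218.4]
1.05 [107.2 225. ]
1.1 [104.2 231.8]
```

View pics/w1c.png

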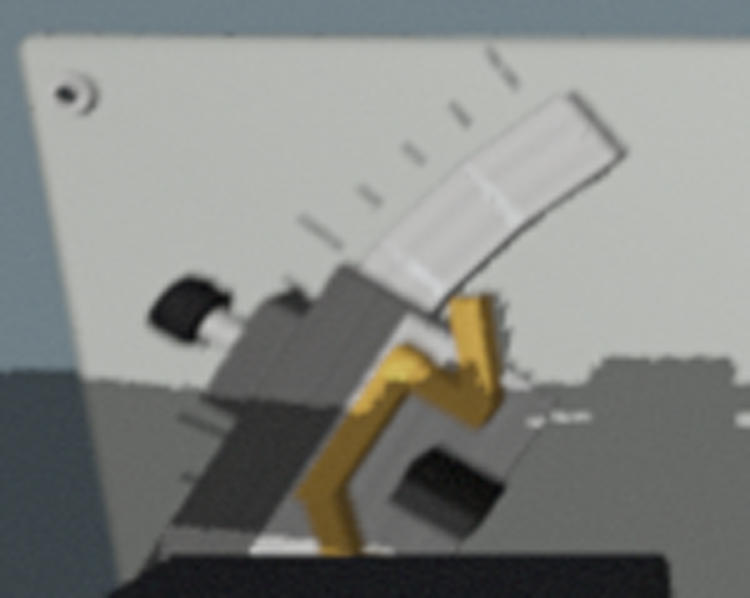

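Emit:
arm_command([
  {"rot": [0,0,0],"offset": [-0.1,0,3],"gripper": 0.5},
  {"rot": [0,0,0],"offset": [-0.1,0,6],"gripper": 0.5},
  {"rot": [0,0,0],"offset": [-0.1,0,9],"gripper": 0.5},
  {"rot": [0,0,0],"offset": [-0.1,0,11],"gripper": 0.5},
  {"rot": [0,0,0],"offset": [-0.1,0,12.2],"gripper": 0.55},
  {"rot": [0,0,0],"offset": [-0.1,0,12.2],"gripper": 0.6},
  {"rot": [0,0,0],"offset": [-0.1,0,12.2],"gripper": 0.7},
  {"rot": [0,0,0],"offset": [-0.1,0,12.2],"gripper": 0.7},
])

```text
time_s: 2.75
position: [0.5588, 0.1001, 0.1487]
tcp_rot: [[0.976, 0.216, 0.002], [0.216, -0.976, 0.001], [0.002, -0.0, -1.0]]
force: [0.4, 0.1, -0.4]
opening: 0.329
```

```bash
python3 - <<'E'
from h import *
s=bot.read_state();p=s['position'];q=RT.T@(p[:2]-T_t)*1e3
print(p,q,s['force'],s['opening'])
c=snap('wrist','w2.png')
E
```

```text
[0.55883907 0.1001036  0.1486713 ] [72.28076082 59.1087978 ] [ 0.36640025  0.05912246 -0.35905171] 0.3292899981624797
```

View pics/w2.png

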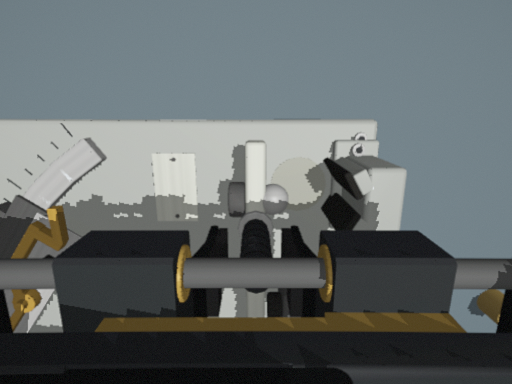

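```bash
cat >> h.py <<'E'
def arc(ths,z=.147,r=.135):
    s=bot.read_state()
    for th in ths:
        o,w=rel([*hpos(th,r),z],12.8+np.degrees(th),s);print(round(th,3),o,w)
def stat():
    s=bot.read_state();p=s['position'];d=(RT.T@(p[:2]-PIV));x=np.array(s['tcp_rot'])[:,0]
    th=np.arctan2(-d[0],d[1]);f=np.array(s['force'])
    tv=RT@np.array([-np.cos(th),-np.sin(th)]);rv=RT@np.array([-np.sin(th),np.cos(th)])
    print('t',s['time_s'],'z',p[2].round(4),'r',np.hypot(*d).round(4),'th',th.round(4),'yawth',(np.arctan2(x[1],x[0])-TH).round(3),'Ftan',(f[:2]@tv).round(2),'Frad',(f[:2]@rv).round(2),'Fz',f[2].round(2),'op',round(s['opening'],3))
E
python3 - <<'E'
from h import *
stat();arc(np.linspace(.0875,.7,8))
E
```

```text
t 2.8 z 0.1487 r 0.1317 th 0.0017 yawth -0.005 Ftan -0.45 Frad -0.35 Fz -0.71 op 0.318
0.088 [-1.16, -0.27, 0.17] [-0.0, -0.1, -5.3]
0.175 [-2.33, -0.11, 0.17] [-0.0, -0.1, -10.3]
0.262 [-3.48, 0.15, 0.16] [0.0, -0.1, -15.3]
0.35 [-4.6, 0.51, 0.16] [0.0, -0.1, -20.3]
0.438 [-5.69, 0.97, 0.16] [0.0, -0.1, -25.4]
0.525 [-6.74, 1.52, 0.16] [0.0, -0.1, -30.4]
0.612 [-7.73, 2.16, 0.16] [0.0, -0.1, -35.4]
0.7 [-8.66, 2.89, 0.16] [0.0, -0.1, -40.4]
```

Emit:
arm_command([
  {"rot": [0,0,-5.2],"offset": [-1.16,-0.27,0.15],"gripper": 0.7},
  {"rot": [0,0,-10.2],"offset": [-2.33,-0.11,0.15],"gripper": 0.7},
  {"rot": [0,0,-15.2],"offset": [-3.48,0.15,0.15],"gripper": 0.7},
  {"rot": [0,0,-20.2],"offset": [-4.6,0.51,0.15],"gripper": 0.7},
  {"rot": [0,0,-25.2],"offset": [-5.69,0.97,0.15],"gripper": 0.7},
  {"rot": [0,0,-30.2],"offset": [-6.74,1.52,0.15],"gripper": 0.7},
  {"rot": [0,0,-35.2],"offset": [-7.73,2.16,0.15],"gripper": 0.7},
  {"rot": [0,0,-40.2],"offset": [-8.66,2.89,0.15],"gripper": 0.7},
])

```text
time_s: 3.6
position: [0.4818, 0.0541, 0.1475]
tcp_rot: [[0.604, 0.797, 0.006], [0.797, -0.604, 0.002], [0.005, 0.004, -1.0]]
force: [2.8, 6.4, 0.4]
opening: 0.302
```

```bash
python3 - <<'E'
from h import *
stat();snap('wrist');stat();arc(.7+.02*np.arange(1,9))
c=snap('top','t3.png');im=cv2.imread('pics/t3.png')
cv2.imwrite('pics/t3c.png',cv2.resize(im[145:265,225:335],None,fx=5,fy=5,interpolation=cv2.INTER_CUBIC))
E
```

```text
t 3.6 z 0.1475 r 0.1345 th 0.6891 yawth 0.699 Ftan -6.79 Frad 1.71 Fz 0.4 op 0.302
t 3.65 z 0.1475 r 0.1347 th 0.7005 yawth 0.702 Ftan -5.18 Frad 1.02 Fz 2.38 op 0.3
0.72 [-0.26, -0.03, 0.04] [0.2, -0.2, -1.1]
0.74 [-0.53, -0.02, 0.04] [0.2, -0.2, -2.2]
0.76 [-0.8, -0.01, 0.04] [0.2, -0.2, -3.3]
0.78 [-1.07, 0.01, 0.04] [0.2, -0.2, -4.5]
0.8 [-1.34, 0.04, 0.04] [0.2, -0.2, -5.6]
0.82 [-1.61, 0.07, 0.04] [0.2, -0.2, -6.8]
0.84 [-1.88, 0.1, 0.04] [0.2, -0.2, -7.9]
0.86 [-2.14, 0.14, 0.04] [0.2, -0.2, -9.1]
```

Emit:
arm_command([
  {"rot": [0,0,-1.1],"offset": [-0.26,-0.03,0],"gripper": 0.7},
  {"rot": [0,0,-2.2],"offset": [-0.53,-0.02,0],"gripper": 0.7},
  {"rot": [0,0,-3.3],"offset": [-0.8,-0.01,0],"gripper": 0.7},
  {"rot": [0,0,-4.5],"offset": [-1.07,0.01,0],"gripper": 0.7},
  {"rot": [0,0,-5.6],"offset": [-1.34,0.04,0],"gripper": 0.7},
  {"rot": [0,0,-6.8],"offset": [-1.61,0.07,0],"gripper": 0.7},
  {"rot": [0,0,-7.9],"offset": [-1.88,0.1,0],"gripper": 0.7},
  {"rot": [0,0,-7.9],"offset": [-1.88,0.1,0],"gripper": 0.7},
])

```text
time_s: 4.5
position: [0.4713, 0.0387, 0.1474]
tcp_rot: [[0.493, 0.87, 0.005], [0.87, -0.493, 0.002], [0.004, 0.004, -1.0]]
force: [2.0, 7.7, 3.3]
opening: 0.299
```

```bash
python3 - <<'E'
from h import *
stat();snap('wrist');stat();c=snap('wrist','w3.png');stat();arc(.84+.01*np.arange(1,9))
im=cv2.imread('pics/w3.png');print(proj(c,[[*hpos(.8,.175),.06],[*hpos(.89,.175),.035]]))
E
```

```text
t 4.5 z 0.1474 r 0.1347 th 0.8277 yawth 0.832 Ftan -7.68 Frad 2.15 Fz 3.33 op 0.299
t 4.55 z 0.1475 r 0.1346 th 0.8269 yawth 0.831 Ftan -7.3 Frad 1.28 Fz 3.09 op 0.3
t 4.6 z 0.1474 r 0.1347 th 0.8266 yawth 0.831 Ftan -8.03 Frad 1.02 Fz 3.57 op 0.299
0.85 [-0.32, -0.03, 0.04] [0.2, -0.2, -1.1]
0.86 [-0.45, -0.03, 0.04] [0.2, -0.2, -1.6]
0.87 [-0.59, -0.02, 0.04] [0.2, -0.2, -2.2]
0.88 [-0.72, -0.02, 0.04] [0.2, -0.2, -2.8]
0.89 [-0.86, -0.01, 0.04] [0.2, -0.2, -3.4]
0.9 [-0.99, -0.0, 0.04] [0.2, -0.2, -3.9]
0.91 [-1.12, 0.01, 0.04] [0.2, -0.2, -4.5]
0.92 [-1.26, 0.02, 0.04] [0.2, -0.2, -5.1]
[[262.98137025 163.74448792]
 [236.95324944 157.30133869]]
```

View pics/w3.png

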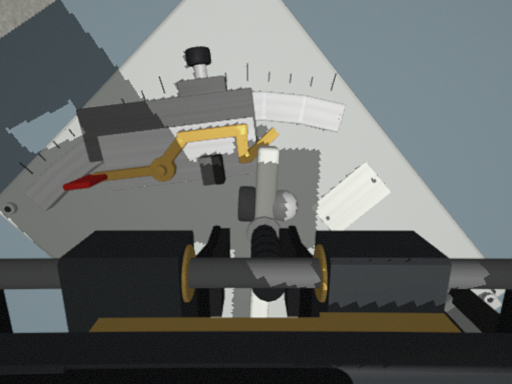

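Emit:
arm_command([
  {"rot": [0,0,-0.6],"offset": [-0.15,0,0],"gripper": 0.7},
  {"rot": [0,0,-1.2],"offset": [-0.3,0,0],"gripper": 0.7},
  {"rot": [0,0,-1.7],"offset": [-0.45,0,0],"gripper": 0.7},
  {"rot": [0,0,-2.3],"offset": [-0.59,0,0],"gripper": 0.7},
  {"rot": [0,0,-2.9],"offset": [-0.72,0.01,0],"gripper": 0.7},
  {"rot": [0,0,-3.4],"offset": [-0.86,0.02,0],"gripper": 0.7},
  {"rot": [0,0,-3.9],"offset": [-0.98,0.03,0],"gripper": 0.7},
  {"rot": [0,0,-3.9],"offset": [-0.98,0.03,0],"gripper": 0.7},
])

```text
time_s: 5.4
position: [0.4668, 0.0302, 0.1474]
tcp_rot: [[0.433, 0.901, 0.005], [0.901, -0.433, 0.002], [0.004, 0.004, -1.0]]
force: [2.8, 7.3, 3.3]
opening: 0.298
```

```bash
python3 - <<'E'
from h import *
for i in range(4): stat();c=snap('wrist','w4.png')
im=cv2.imread('pics/w4.png');cv2.imwrite('pics/w4c.png',cv2.resize(im[90:240,140:340],None,fx=4,fy=4,interpolation=cv2.INTER_CUBIC))
print([proj(c,[[*hpos(a,.175),.04]])[0].round(1).tolist() for a in (.84,.88,.92,.96)])
E
```

```text
t 5.4 z 0.1474 r 0.1347 th 0.8995 yawth 0.9 Ftan -7.79 Frad 0.6 Fz 3.3 op 0.298
t 5.45 z 0.1474 r 0.1347 th 0.8993 yawth 0.9 Ftan -7.83 Frad 1.75 Fz 4.19 op 0.303
t 5.5 z 0.1475 r 0.1347 th 0.8992 yawth 0.9 Ftan -9.07 Frad 1.22 Fz 4.81 op 0.297
t 5.55 z 0.1474 r 0.1347 th 0.8991 yawth 0.9 Ftan -7.94 Frad -0.38 Fz 3.66 op 0.3
[[270.9, 158.6], [259.7, 158.2], [248.4, 158.2], [237.1, 158.7]]
```

View pics/w4c.png

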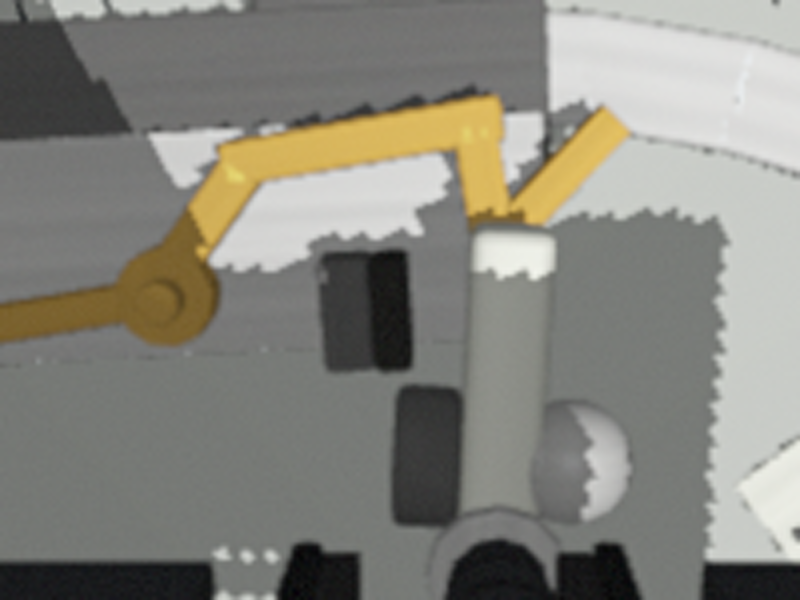

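Emit:
arm_command([
  {"rot": [0,0,-0.6],"offset": [-0.13,0,0],"gripper": 0.7},
  {"rot": [0,0,-1.1],"offset": [-0.27,0,0],"gripper": 0.7},
  {"rot": [0,0,-1.7],"offset": [-0.4,0.01,0],"gripper": 0.7},
  {"rot": [0,0,-2.2],"offset": [-0.5,0.01,0],"gripper": 0.7},
  {"rot": [0,0,-2.5],"offset": [-0.58,0.02,0],"gripper": 0.7},
  {"rot": [0,0,-2.5],"offset": [-0.58,0.02,0],"gripper": 0.7},
])

```text
time_s: 6.2
position: [0.4644, 0.0248, 0.1474]
tcp_rot: [[0.393, 0.919, 0.005], [0.919, -0.393, 0.002], [0.003, 0.004, -1.0]]
force: [3.3, 7.3, 4.1]
opening: 0.295
```

```bash
cat >> h.py <<'E'
def feel(fn,n=4):
    F=[]
    for i in range(n):
        c=snap('wrist',fn);s=bot.read_state();p=s['position'];d=RT.T@(p[:2]-PIV);th=np.arctan2(-d[0],d[1])
        tv=RT@np.array([-np.cos(th),-np.sin(th)]);F.append(np.array(s['force'])[:2]@tv)
    stat();print('Ftan mean',np.mean(F).round(2))
    hsv=cv2.cvtColor(c['frame'],cv2.COLOR_RGB2HSV)
    m=((hsv[...,0]>12)&(hsv[...,0]<30)&(hsv[...,1]>120)&(hsv[...,2]>90)).astype(np.uint8);m[225:]=0
    # angle of sear's long upper bar relative to its pivot: minAreaRect of the brass between pivot and tooth
    ys,xs=np.nonzero(m);print('brass bbox',xs.min(),xs.max(),ys.min(),ys.max(),'n',len(xs))
E
python3 - <<'E'
from h import *
feel('w5.png')
im=cv2.imread('pics/w5.png');cv2.imwrite('pics/w5c.png',cv2.resize(im[90:240,140:340],None,fx=4,fy=4,interpolation=cv2.INTER_CUBIC))
E
```

```text
t 6.4 z 0.1474 r 0.1347 th 0.9428 yawth 0.943 Ftan -7.89 Frad 1.34 Fz 4.41 op 0.3
Ftan mean -7.74
brass bbox 123 310 116 172 n 2484
```

View pics/w5c.png

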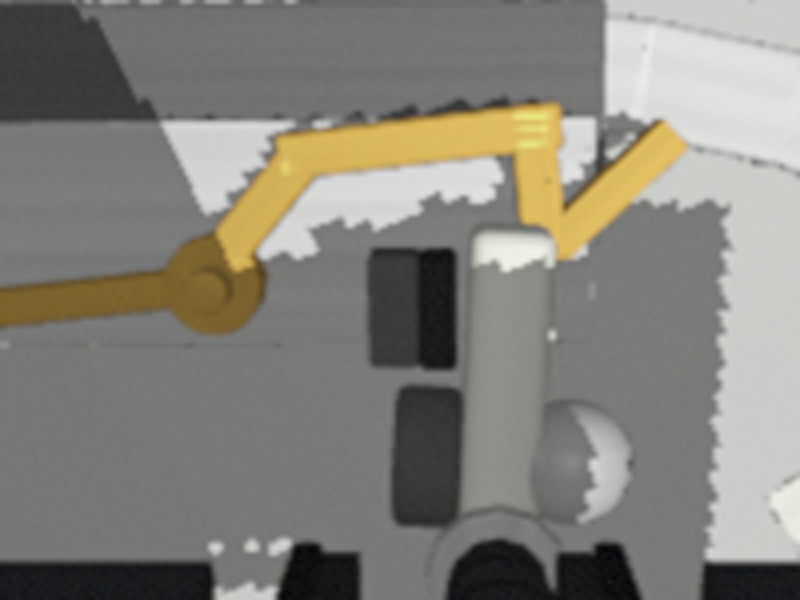

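Emit:
arm_command([
  {"rot": [0,0,-0.2],"offset": [-0.05,0,0],"gripper": 0.7},
  {"rot": [0,0,-0.4],"offset": [-0.1,0,0],"gripper": 0.7},
  {"rot": [0,0,-0.4],"offset": [-0.1,0,0],"gripper": 0.7},
])

```text
time_s: 6.7
position: [0.464, 0.024, 0.1474]
tcp_rot: [[0.387, 0.922, 0.005], [0.922, -0.387, 0.002], [0.004, 0.004, -1.0]]
force: [2.8, 7.6, 3.8]
opening: 0.298
```

```bash
python3 - <<'E'
from h import *
feel('w6.png')
E
```

```text
t 6.9 z 0.1474 r 0.1347 th 0.9494 yawth 0.95 Ftan -9.13 Frad 0.73 Fz 3.92 op 0.304
Ftan mean -8.25
brass bbox 124 314 125 172 n 2427
```

Emit:
arm_command([
  {"rot": [0,0,0.1],"offset": [0.03,0,0],"gripper": 0.7},
  {"rot": [0,0,0.2],"offset": [0.06,0,0],"gripper": 0.7},
  {"rot": [0,0,0.4],"offset": [0.09,0,0],"gripper": 0.7},
  {"rot": [0,0,0.5],"offset": [0.12,0,0],"gripper": 0.7},
  {"rot": [0,0,0.6],"offset": [0.15,0,0],"gripper": 0.7},
  {"rot": [0,0,0.6],"offset": [0.15,0,0],"gripper": 0.7},
])

```text
time_s: 7.5
position: [0.4639, 0.0245, 0.1467]
tcp_rot: [[0.395, 0.919, 0.003], [0.919, -0.395, 0.001], [0.002, 0.002, -1.0]]
force: [2.7, 5.0, 3.7]
opening: 0.296
```

```bash
python3 - <<'E'
from h import *
feel('w7.png')
E
```

```text
t 7.7 z 0.1467 r 0.135 th 0.9467 yawth 0.941 Ftan -5.63 Frad -1.25 Fz 4.17 op 0.297
Ftan mean -5.64
brass bbox 123 314 126 173 n 2411
```

Emit:
arm_command([
  {"rot": [0,0,0.1],"offset": [0.03,0,0],"gripper": 0.7},
  {"rot": [0,0,0.2],"offset": [0.06,0,0],"gripper": 0.7},
  {"rot": [0,0,0.4],"offset": [0.1,0,0],"gripper": 0.7},
  {"rot": [0,0,0.5],"offset": [0.14,0,0],"gripper": 0.7},
  {"rot": [0,0,0.6],"offset": [0.18,0,0],"gripper": 0.7},
  {"rot": [0,0,0.6],"offset": [0.2,0,0],"gripper": 0.7},
])

```text
time_s: 8.3
position: [0.462, 0.026, 0.1456]
tcp_rot: [[0.403, 0.915, -0.004], [0.915, -0.403, 0.001], [-0.001, -0.004, -1.0]]
force: [-0.0, 0.8, -0.4]
opening: 0.299
```

```bash
python3 - <<'E'
from h import *
feel('w8.png')
E
```

```text
t 8.5 z 0.1457 r 0.1368 th 0.9397 yawth 0.932 Ftan -0.49 Frad 0.46 Fz 0.1 op 0.301
Ftan mean -0.2
brass bbox 121 312 130 178 n 2449
```

Emit:
arm_command([
  {"rot": [0,0,0],"offset": [0.2,0,0],"gripper": 0.68},
  {"rot": [0,0,0],"offset": [0.4,0,0],"gripper": 0.6},
  {"rot": [0,0,0],"offset": [0.4,0,0],"gripper": 0.5},
  {"rot": [0,0,0],"offset": [0.4,0,0],"gripper": 0.5},
  {"rot": [0,0,0],"offset": [0.4,0,-3],"gripper": 0.5},
  {"rot": [0,0,0],"offset": [0.4,0,-7],"gripper": 0.5},
  {"rot": [0,0,0],"offset": [0.4,0,-11],"gripper": 0.4},
  {"rot": [0,0,0],"offset": [0.4,0,-13],"gripper": 0.3},
])

```text
time_s: 9.3
position: [0.466, 0.0295, 0.279]
tcp_rot: [[0.403, 0.915, 0.004], [0.915, -0.403, -0.0], [0.001, 0.004, -1.0]]
force: [1.2, 0.3, -1.1]
opening: 0.602
```

```bash
python3 - <<'E'
from h import *
stat()
c=snap('wrist','w9.png');t=snap('top','t9.png')
a=cv2.imread('pics/w9.png')[60:260,60:360];b=cv2.imread('pics/t9.png')[140:265,225:335]
a=cv2.resize(a,(600,400));b=cv2.resize(b,(200,227))
o=np.zeros((400,800,3),np.uint8);o[:,:600]=a;o[:227,600:]=b;cv2.imwrite('pics/mix.png',o)
h=T_t+RT@[.104,.080];print('seat guess',h)
print(rel([.4782,.4227,.25],102.8))
E
```

```text
t 9.3 z 0.279 r 0.1352 th 0.9062 yawth 0.932 Ftan -0.8 Frad -0.98 Fz -1.13 op 0.602
seat guess [0.58514165 0.12750299]
([36.45, -14.81, 2.87], [0.4, 0.0, -36.6])
```

View pics/mix.png

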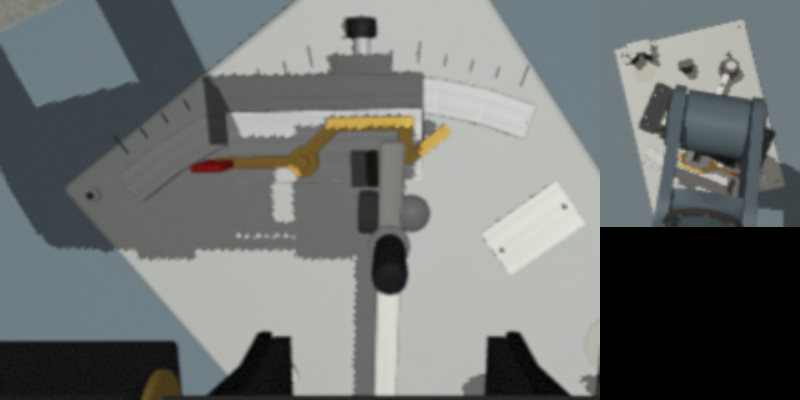

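Emit:
arm_command([
  {"rot": [0.4,0,-36.6],"offset": [36.4,-14.8,2.9],"gripper": 0.2},
  {"rot": [0.4,0,-36.6],"offset": [36.4,-14.8,2.9],"gripper": 0.2},
  {"rot": [0.4,0,-36.6],"offset": [36.4,-14.8,2.9],"gripper": 0.2},
  {"rot": [0.4,0,-36.6],"offset": [36.4,-14.8,2.9],"gripper": 0.2},
  {"rot": [0.4,0,-36.6],"offset": [36.4,-14.8,2.9],"gripper": 0.2},
  {"rot": [0.4,0,-36.6],"offset": [36.4,-14.8,2.9],"gripper": 0.2},
  {"rot": [0.4,0,-36.6],"offset": [36.4,-14.8,2.9],"gripper": 0.2},
  {"rot": [0.4,0,-36.6],"offset": [36.4,-14.8,2.9],"gripper": 0.2},
])

```text
time_s: 10.2
position: [0.4753, 0.4245, 0.245]
tcp_rot: [[-0.223, 0.975, -0.01], [0.975, 0.223, -0.0], [0.002, -0.01, -1.0]]
force: [1.4, 0.2, 0.2]
opening: 0.797
```

Emit:
arm_command([
  {"rot": [0,0,0],"offset": [0,0,0],"gripper": 0.2},
  {"rot": [0,0,0],"offset": [0,0,0],"gripper": 0.2},
  {"rot": [0,0,0],"offset": [0,0,0],"gripper": 0.2},
])

```text
time_s: 10.5
position: [0.4758, 0.4211, 0.2459]
tcp_rot: [[-0.221, 0.975, -0.01], [0.975, 0.221, -0.001], [0.002, -0.01, -1.0]]
force: [-0.5, -0.8, 0.5]
opening: 0.802
```

```bash
python3 - <<'E'
from h import *
s=bot.read_state();print(s['position'],s['opening'],rel([.4782,.4227,.25],102.8))
c=snap('wrist','w10.png');t=snap('top','t10.png')
print('proj cap, body sh, foot',proj(c,[[.4782,.4227,.092],[.4782,.4227,.07],[.4782,.4227,0]]))
hsv=cv2.cvtColor(c['frame'],cv2.COLOR_RGB2HSV);H,S,Vv=[hsv[...,i].astype(int) for i in range(3)]
m=((H>4)&(H<18)&(S>140)&(Vv>40)).astype(np.uint8)
n,l,st,ce=cv2.connectedComponentsWithStats(m)
for i in range(1,n):
    if st[i,4]>80: print('amber',st[i],ce[i])
m=((Vv<60)).astype(np.uint8)
n,l,st,ce=cv2.connectedComponentsWithStats(m)
for i in range(1,n):
    if st[i,4]>80: print('dark',st[i],ce[i])
# top view: seat patch, striker in the clear view
T=t['frame'];R_=[]
im=cv2.imread('pics/t10.png');a=cv2.resize(im[145:265,225:335],None,fx=4,fy=4,interpolation=cv2.INTER_CUBIC)
b=cv2.imread('pics/w10.png')[0:300,60:416];b=cv2.resize(b,(350,295))
o=np.zeros((480,790,3),np.uint8);o[:480,:440]=a;o[:295,440:]=b;cv2.imwrite('pics/mix2.png',o)
E
```

```text
[0.47575676 0.42114516 0.24588705] 0.8021139193621105 ([0.1, 0.27, -0.41], [-0.6, -0.1, -0.0])
proj cap, body sh, foot [[256.20144566 205.96305367]
 [256.00115701 198.66140353]
 [255.52806536 181.40769404]]
amber [ 232  162   51   51 1106] [257.02983725 181.32459313]
amber [127 223  42  31 488] [145.76639344 238.98155738]
dark [ 238  184   40   40 1278] [257.31455399 203.42488263]
dark [    0   226   512   158 48585] [229.1822579  319.28020994]
```

```bash
python3 - <<'E'
from h import *
s=bot.read_state();print(s['position'],s['tcp_rot'][:,2])
c=snap('wrist')
p=onz(c,257.6,203.6,.092);q=(np.array([.4782,.4227])+p[:2])/2;print(p,q)
for z in (.2,.15,.101): print(rel([*q,z],102.8))
E
```

```text
[0.47639525 0.420852   0.24675889] [-9.05966126e-03  2.40782642e-04 -9.99958931e-01]
[0.47711507 0.42329255 0.092     ] [0.47765754 0.42299627]
([0.17, 0.19, 4.71], [-0.5, -0.1, -0.1])
([0.15, 0.23, 9.71], [-0.5, -0.1, -0.1])
([0.14, 0.27, 14.61], [-0.5, -0.1, -0.1])
```

Emit:
arm_command([
  {"rot": [-0.5,0,0],"offset": [0.15,0.2,4],"gripper": 0.2},
  {"rot": [-0.5,0,0],"offset": [0.15,0.2,8],"gripper": 0.2},
  {"rot": [-0.5,0,0],"offset": [0.15,0.25,12],"gripper": 0.2},
  {"rot": [-0.5,0,0],"offset": [0.15,0.27,14],"gripper": 0.2},
  {"rot": [-0.5,0,0],"offset": [0.15,0.27,14.5],"gripper": 0.2},
  {"rot": [-0.5,0,0],"offset": [0.15,0.27,14.5],"gripper": 0.2},
])

```text
time_s: 11.25
position: [0.4778, 0.4239, 0.102]
tcp_rot: [[-0.221, 0.975, -0.0], [0.975, 0.221, 0.003], [0.003, 0.0, -1.0]]
force: [0.3, 0.1, -0.2]
opening: 0.796
```

Emit:
arm_command([
  {"rot": [0,0,0],"offset": [0,0,0],"gripper": 0.4},
  {"rot": [0,0,0],"offset": [0,0,0],"gripper": 0.45},
  {"rot": [0,0,0],"offset": [0,0,0],"gripper": 0.5},
  {"rot": [0,0,0],"offset": [0,0,0],"gripper": 0.55},
  {"rot": [0,0,0],"offset": [0,0,0],"gripper": 0.55},
])

```text
time_s: 11.75
position: [0.478, 0.425, 0.1034]
tcp_rot: [[-0.222, 0.975, 0.002], [0.975, 0.222, 0.004], [0.003, 0.003, -1.0]]
force: [-0.1, -1.1, 5.6]
opening: 0.532
```

```bash
python3 - <<'E'
from h import *
s=bot.read_state();print(s['position'],s['tcp_rot'][:,2],s['force'],s['opening']*87)
E
```

```text
[0.47798587 0.42502667 0.10336804] [ 0.00228908  0.00404994 -0.99998918] [-0.12151189 -1.14581012  5.58318912] 46.258160415653876
```

Emit:
arm_command([
  {"rot": [0,0,0],"offset": [0,0,-2],"gripper": 0.6},
  {"rot": [0,0,0],"offset": [0,0,-5],"gripper": 0.6},
  {"rot": [0,0,0],"offset": [0,0,-9],"gripper": 0.6},
  {"rot": [0,0,0],"offset": [0,0,-13],"gripper": 0.6},
  {"rot": [0,0,0],"offset": [0,0,-14.7],"gripper": 0.6},
  {"rot": [0,0,0],"offset": [0,0,-14.7],"gripper": 0.6},
])

```text
time_s: 12.35
position: [0.4787, 0.4252, 0.2525]
tcp_rot: [[-0.222, 0.975, 0.007], [0.975, 0.222, 0.007], [0.005, 0.008, -1.0]]
force: [0.9, 0.6, -0.6]
opening: 0.532
```

```bash
python3 - <<'E'
from h import *
s=bot.read_state();print(s['position'],s['tcp_rot'][:,2],s['force'],s['opening']*87)
print(rel([.663,.145,.25],102.8))
E
```

```text
[0.47866266 0.42515336 0.252528  ] [ 0.00663607  0.00691068 -0.9999541 ] [ 0.92492653  0.60430351 -0.62495051] 46.31921991820683
([-31.41, 11.75, 0.18], [0.5, -0.3, 0.0])
```

Emit:
arm_command([
  {"rot": [0.4,-0.2,0],"offset": [-4,1.5,0],"gripper": 0.6},
  {"rot": [0.4,-0.2,0],"offset": [-8,3,0],"gripper": 0.6},
  {"rot": [0.4,-0.2,0],"offset": [-12,4.5,0],"gripper": 0.6},
  {"rot": [0.4,-0.2,0],"offset": [-16,6,0.1],"gripper": 0.6},
  {"rot": [0.4,-0.2,0],"offset": [-20,7.5,0.1],"gripper": 0.6},
  {"rot": [0.4,-0.2,0],"offset": [-24,9,0.1],"gripper": 0.6},
  {"rot": [0.4,-0.2,0],"offset": [-28,10.5,0.2],"gripper": 0.6},
  {"rot": [0.4,-0.2,0],"offset": [-31.4,11.7,0.2],"gripper": 0.6},
])

```text
time_s: 13.15
position: [0.6612, 0.1418, 0.2436]
tcp_rot: [[-0.221, 0.975, -0.009], [0.975, 0.221, -0.002], [-0.0, -0.01, -1.0]]
force: [-0.1, -0.0, -0.8]
opening: 0.533
```

Emit:
arm_command([
  {"rot": [0,0,0],"offset": [0,0,0],"gripper": 0.6},
  {"rot": [0,0,0],"offset": [0,0,0],"gripper": 0.6},
  {"rot": [0,0,0],"offset": [0,0,0],"gripper": 0.6},
])

```text
time_s: 13.45
position: [0.6598, 0.1448, 0.2448]
tcp_rot: [[-0.222, 0.975, -0.009], [0.975, 0.222, -0.001], [0.001, -0.009, -1.0]]
force: [-0.8, 0.4, -1.1]
opening: 0.532
```

```bash
python3 - <<'E'
from h import *
s=bot.read_state();print(s['position'],s['tcp_rot'][:,2],s['force'],s['opening']*87)
c=snap('wrist','w11.png')
g=[[*(T_t+RT@np.array(p)),z] for p,z in (((.104,.080),.014),((.158,.123),.014),((.1244,.080),.07),((.0725,-.0725),.082))]
pp=proj(c,g);print(pp)
im=cv2.imread('pics/w11.png');u,v=pp[0].round().astype(int)
y0=max(0,v-70);x0=max(0,u-90);a=cv2.resize(im[y0:y0+120,x0:x0+160],None,fx=3,fy=3,interpolation=cv2.INTER_CUBIC);print('crop a',x0,y0,'x3')
t=cv2.imread('pics/t10.png')[155:205,228:268];b=cv2.resize(t,None,fx=7,fy=7,interpolation=cv2.INTER_CUBIC)
o=np.zeros((560,800,3),np.uint8);o[:a.shape[0],:a.shape[1]]=a;o[:350,500:780]=b;cv2.imwrite('pics/mix3.png',o)
E
```

```text
[0.65975589 0.14481358 0.24477062] [-0.00902187 -0.00130357 -0.99995845] [-0.78121782  0.40750355 -1.06102172] 46.277404312075724
[[254.50865771 103.87237304]
 [297.25656478 159.71797198]
 [254.65007583 128.81317545]
 [ 44.20069634  55.96179886]]
crop a 165 34 x3
```

View pics/mix3.png

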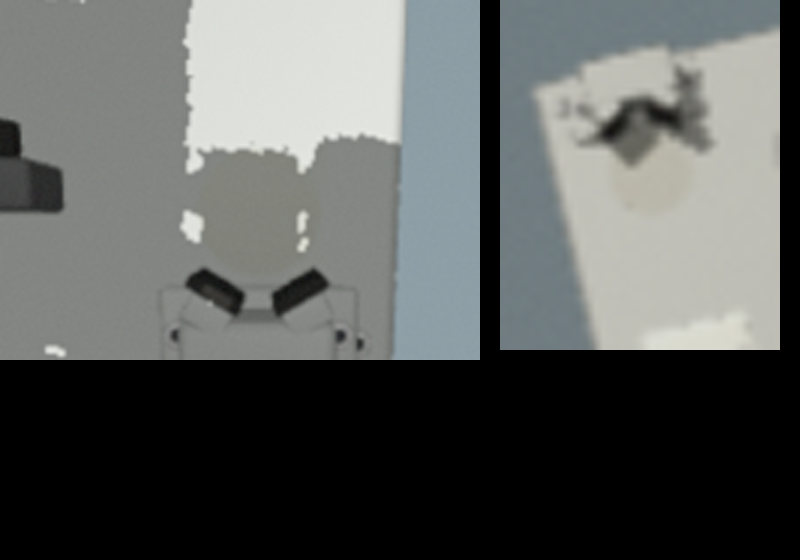

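```bash
python3 - <<'E'
from h import *
inv=lambda p:(RT.T@(p[:2]-T_t)*1e3).round(1)
c=snap('wrist');t=snap('top')
print('patch wrist',inv(onz(c,165+252/3,34+208/3,.014)),'patch top',inv(onz(t,249.1,180,.014)))
print('V outer ends',inv(onz(c,165+187/3,34+285/3,.07)),inv(onz(c,165+328/3,34+283/3,.07)),'inner',inv(onz(c,165+243/3,34+297/3,.07)),inv(onz(c,165+273/3,34+297/3,.07)))
p=T_t+RT@np.array([.084,.0765]);print(p)
for z in (.245,.19,.135,.122):print(rel([*p,z],102.8))
E
```

```text
patch wrist [103.9  74.9] patch top [102.5  77.7]
V outer ends [124.9  58.1] [124.4  96.3] inner [128.1  73.2] [128.1  81.4]
[0.56641409 0.119659  ]
([-0.41, -9.72, 0.17], [-0.4, 0.0, 0.1])
([-0.41, -9.68, 5.67], [-0.4, 0.0, 0.1])
([-0.41, -9.64, 11.17], [-0.4, 0.0, 0.1])
([-0.41, -9.63, 12.47], [-0.4, 0.0, 0.1])
```

Emit:
arm_command([
  {"rot": [-0.4,0,0],"offset": [-0.36,-4,0],"gripper": 0.6},
  {"rot": [-0.4,0,0],"offset": [-0.36,-8,0],"gripper": 0.6},
  {"rot": [-0.4,0,0],"offset": [-0.36,-9.7,0.2],"gripper": 0.6},
  {"rot": [-0.4,0,0],"offset": [-0.36,-9.7,3],"gripper": 0.6},
  {"rot": [-0.4,0,0],"offset": [-0.36,-9.7,6],"gripper": 0.6},
  {"rot": [-0.4,0,0],"offset": [-0.36,-9.7,9],"gripper": 0.6},
  {"rot": [-0.4,0,0],"offset": [-0.36,-9.7,11],"gripper": 0.6},
  {"rot": [-0.4,0,0],"offset": [-0.36,-9.7,11],"gripper": 0.6},
])

```text
time_s: 14.4
position: [0.5646, 0.1197, 0.1345]
tcp_rot: [[-0.223, 0.975, -0.005], [0.975, 0.223, -0.0], [0.001, -0.005, -1.0]]
force: [-0.7, 0.0, -1.5]
opening: 0.536
```

Emit:
arm_command([
  {"rot": [0,0,0],"offset": [0,0,0],"gripper": 0.6},
  {"rot": [0,0,0],"offset": [0,0,0],"gripper": 0.6},
])

```text
time_s: 14.6
position: [0.5677, 0.1192, 0.1384]
tcp_rot: [[-0.222, 0.975, 0.004], [0.975, 0.222, -0.0], [-0.001, 0.004, -1.0]]
force: [0.9, -0.1, -1.2]
opening: 0.532
```

```bash
cat >> h.py <<'E'
def st2(n=3):
    F=[]
    for i in range(n):
        if i: snap('wrist')
        s=bot.read_state();F.append(np.array(s['force']))
    F=np.mean(F,0);p=s['position'];f=RT.T@F[:2]
    print('t',s['time_s'],'tester xy mm',(RT.T@(p[:2]-T_t)*1e3).round(2),'z',p[2].round(4),'axis',np.array(s['tcp_rot'])[:,2].round(4),'F tester',f.round(2),F[2].round(2),'gap',round(s['opening']*87,1))
E
python3 - <<'E'
from h import *
st2()
p=T_t+RT@np.array([.084,.077])
for z in (.13,.12):print(rel([*p,z],102.8))
E
```

```text
t 14.7 tester xy mm [85.08 75.61] z 0.1385 axis [ 4.6e-03 -1.0e-04 -1.0e+00] F tester [ 0.56 -0.17] -1.15 gap 46.0
([0.14, -0.11, 0.85], [0.3, 0.1, 0.0])
([0.14, -0.12, 1.85], [0.3, 0.1, 0.0])
```

Emit:
arm_command([
  {"rot": [0.2,0,0],"offset": [0.14,-0.1,0.6],"gripper": 0.6},
  {"rot": [0.2,0,0],"offset": [0.14,-0.1,1.2],"gripper": 0.6},
  {"rot": [0.2,0,0],"offset": [0.14,-0.1,1.6],"gripper": 0.6},
  {"rot": [0.2,0,0],"offset": [0.14,-0.1,1.85],"gripper": 0.6},
  {"rot": [0.2,0,0],"offset": [0.14,-0.1,1.85],"gripper": 0.6},
  {"rot": [0.2,0,0],"offset": [0.14,-0.1,1.85],"gripper": 0.6},
])

```text
time_s: 15.3
position: [0.5656, 0.1199, 0.1183]
tcp_rot: [[-0.222, 0.975, -0.002], [0.975, 0.222, -0.001], [-0.0, -0.002, -1.0]]
force: [1.0, 0.6, -1.0]
opening: 0.532
```

```bash
python3 - <<'E'
from h import *
st2()
E
```

```text
t 15.4 tester xy mm [83.29 76.91] z 0.1185 axis [-1.7e-03 -9.0e-04 -1.0e+00] F tester [0.26 0.16] -1.53 gap 46.3
```

Emit:
arm_command([
  {"rot": [0,0,0],"offset": [0,0.5,0],"gripper": 0.6},
  {"rot": [0,0,0],"offset": [0,1.0,0],"gripper": 0.6},
  {"rot": [0,0,0],"offset": [0,1.4,0.05],"gripper": 0.6},
  {"rot": [0,0,0],"offset": [0,1.6,0.1],"gripper": 0.6},
  {"rot": [0,0,0],"offset": [0,1.6,0.1],"gripper": 0.6},
  {"rot": [0,0,0],"offset": [0,1.6,0.1],"gripper": 0.6},
])

```text
time_s: 16.0
position: [0.5813, 0.1235, 0.1175]
tcp_rot: [[-0.222, 0.975, -0.002], [0.975, 0.222, -0.001], [-0.001, -0.002, -1.0]]
force: [0.2, 0.2, -0.0]
opening: 0.534
```

```bash
python3 - <<'E'
from h import *
st2()
E
```

```text
t 16.1 tester xy mm [99.12 76.99] z 0.1175 axis [-0.0019 -0.001  -1.    ] F tester [ 0.22 -0.29] -0.69 gap 46.4
```

Now lower to find the plate, then creep to the V.

Emit:
arm_command([
  {"rot": [0,0,0],"offset": [0,0,0.05],"gripper": 0.6},
  {"rot": [0,0,0],"offset": [0,0,0.1],"gripper": 0.6},
  {"rot": [0,0,0],"offset": [0,0,0.1],"gripper": 0.6},
])

```text
time_s: 16.4
position: [0.581, 0.1234, 0.1174]
tcp_rot: [[-0.222, 0.975, -0.002], [0.975, 0.222, -0.001], [-0.001, -0.002, -1.0]]
force: [-0.8, -0.7, 5.5]
opening: 0.537
```

```bash
python3 - <<'E'
from h import *
st2()
E
```

```text
t 16.5 tester xy mm [99.09 76.94] z 0.1174 axis [-0.0017 -0.001  -1.    ] F tester [-1.06 -0.09] 5.58 gap 46.7
```

Emit:
arm_command([
  {"rot": [0,0,0],"offset": [0,0.1,0],"gripper": 0.6},
  {"rot": [0,0,0],"offset": [0,0.2,0],"gripper": 0.6},
  {"rot": [0,0,0],"offset": [0,0.3,0],"gripper": 0.6},
  {"rot": [0,0,0],"offset": [0,0.3,0],"gripper": 0.6},
])

```text
time_s: 16.9
position: [0.5818, 0.1236, 0.1175]
tcp_rot: [[-0.222, 0.975, -0.007], [0.975, 0.222, -0.002], [-0.0, -0.008, -1.0]]
force: [-5.7, -3.0, 10.5]
opening: 0.534
```

```bash
python3 - <<'E'
from h import *
st2()
E
```

```text
t 17.0 tester xy mm [99.94 76.98] z 0.1175 axis [-0.007  -0.0021 -1.    ] F tester [-5.75 -1.09] 10.71 gap 46.8
```

Emit:
arm_command([
  {"rot": [0,0,0],"offset": [0,0,-0.06],"gripper": 0.6},
  {"rot": [0,0,0],"offset": [0,0,-0.13],"gripper": 0.6},
  {"rot": [0,0,0],"offset": [0,0,-0.13],"gripper": 0.6},
])

```text
time_s: 17.3
position: [0.5842, 0.1242, 0.1176]
tcp_rot: [[-0.222, 0.975, -0.002], [0.975, 0.222, -0.001], [-0.0, -0.002, -1.0]]
force: [-0.3, 0.6, -1.2]
opening: 0.534
```

```bash
python3 - <<'E'
from h import *
st2()
E
```

```text
t 17.4 tester xy mm [102.32  76.96] z 0.1175 axis [-1.9e-03 -9.0e-04 -1.0e+00] F tester [ 0.14 -0.13] -0.47 gap 46.1
```

Emit:
arm_command([
  {"rot": [0,0,0],"offset": [0,0.08,0],"gripper": 0.6},
  {"rot": [0,0,0],"offset": [0,0.15,0],"gripper": 0.6},
  {"rot": [0,0,0],"offset": [0,0.15,0],"gripper": 0.6},
])

```text
time_s: 17.7
position: [0.5858, 0.1245, 0.1176]
tcp_rot: [[-0.222, 0.975, -0.002], [0.975, 0.222, -0.001], [-0.001, -0.002, -1.0]]
force: [0.3, 0.2, -1.5]
opening: 0.532
```

```bash
python3 - <<'E'
from h import *
st2()
E
```

```text
t 17.8 tester xy mm [103.76  76.98] z 0.1176 axis [-1.9e-03 -9.0e-04 -1.0e+00] F tester [-0.07 -0.33] -1.48 gap 46.4
```

Emit:
arm_command([
  {"rot": [0,0,0],"offset": [0,0.06,0],"gripper": 0.6},
  {"rot": [0,0,0],"offset": [0,0.12,0],"gripper": 0.6},
  {"rot": [0,0,0],"offset": [0,0.12,0],"gripper": 0.6},
])

```text
time_s: 18.1
position: [0.5864, 0.1247, 0.1176]
tcp_rot: [[-0.222, 0.975, -0.003], [0.975, 0.222, -0.001], [-0.0, -0.003, -1.0]]
force: [-1.3, 0.1, -0.6]
opening: 0.534
```

```bash
python3 - <<'E'
from h import *
st2()
E
```

```text
t 18.2 tester xy mm [104.59  77.04] z 0.1176 axis [-0.0027 -0.001  -1.    ] F tester [-0.87  0.28] -0.87 gap 46.2
```

Emit:
arm_command([
  {"rot": [0,0,0],"offset": [0,0.06,0],"gripper": 0.6},
  {"rot": [0,0,0],"offset": [0,0.12,0],"gripper": 0.6},
  {"rot": [0,0,0],"offset": [0,0.12,0],"gripper": 0.6},
])

```text
time_s: 18.5
position: [0.5866, 0.1249, 0.1175]
tcp_rot: [[-0.222, 0.975, -0.005], [0.975, 0.222, -0.001], [-0.0, -0.005, -1.0]]
force: [-4.5, -1.2, 2.1]
opening: 0.534
```

```bash
python3 - <<'E'
from h import *
st2()
E
```

```text
t 18.6 tester xy mm [104.86  77.12] z 0.1175 axis [-0.005  -0.0012 -1.    ] F tester [-4.32 -0.46] 1.63 gap 45.8
```

Emit:
arm_command([
  {"rot": [0,0,0],"offset": [0,-0.05,0.02],"gripper": 0.6},
  {"rot": [0,0,0],"offset": [0,-0.1,0.05],"gripper": 0.6},
  {"rot": [0,0,0],"offset": [0,-0.1,0.05],"gripper": 0.6},
  {"rot": [0,0,0],"offset": [0,-0.1,0.05],"gripper": 0.45},
  {"rot": [0,0,0],"offset": [0,-0.1,0.05],"gripper": 0.42},
  {"rot": [0,0,0],"offset": [0,-0.1,0.05],"gripper": 0.4},
  {"rot": [0,0,0],"offset": [0,-0.1,0.05],"gripper": 0.38},
])

```text
time_s: 19.3
position: [0.588, 0.1248, 0.1174]
tcp_rot: [[-0.222, 0.975, 0.001], [0.975, 0.222, -0.001], [-0.001, 0.0, -1.0]]
force: [1.1, 0.7, -0.0]
opening: 0.608
```

```bash
python3 - <<'E'
from h import *
st2();s=bot.read_state()
c=snap('wrist','w12.png')
b=T_t+RT@np.array([.1048,.0771])
print(proj(c,[[*b,.106]]))
hsv=cv2.cvtColor(c['frame'],cv2.COLOR_RGB2HSV)
print(rel([*(T_t+RT@np.array([.1048,.0771])),.25],102.8))
E
```

```text
t 19.4 tester xy mm [105.66  76.85] z 0.1173 axis [-6.e-04 -8.e-04 -1.e+00] F tester [0.67 0.12] 0.15 gap 53.7
[[257.35579608 308.28551886]]
([0.01, -0.08, -13.27], [-0.1, 0.0, 0.0])
```

Emit:
arm_command([
  {"rot": [0,0,0],"offset": [0,0,0],"gripper": 0.34},
  {"rot": [0,0,0],"offset": [0,0,-1.5],"gripper": 0.34},
  {"rot": [0,0,0],"offset": [0,0,-4],"gripper": 0.34},
  {"rot": [0,0,0],"offset": [0,0,-7],"gripper": 0.34},
  {"rot": [0,0,0],"offset": [0,0,-10],"gripper": 0.3},
  {"rot": [0,0,0],"offset": [0,0,-13],"gripper": 0.3},
  {"rot": [0,0,0],"offset": [0,0,-13],"gripper": 0.3},
  {"rot": [0,0,0],"offset": [0,0,-13],"gripper": 0.3},
])

```text
time_s: 20.25
position: [0.5873, 0.125, 0.2488]
tcp_rot: [[-0.222, 0.975, 0.001], [0.975, 0.222, -0.001], [-0.001, 0.001, -1.0]]
force: [0.4, 1.1, -0.1]
opening: 0.702
```

```bash
python3 - <<'E'
from h import *
st2()
c=snap('wrist','w13.png');inv=lambda p:(RT.T@(p[:2]-T_t)*1e3).round(1)
hsv=cv2.cvtColor(c['frame'],cv2.COLOR_RGB2HSV);H,S,Vv=[hsv[...,i].astype(int) for i in range(3)]
m=(Vv<60).astype(np.uint8);n,l,st,ce=cv2.connectedComponentsWithStats(m)
for i in range(1,n):
    if st[i,4]>100: 
        x,y,w,h,a=st[i];print('dark',st[i],inv(onz(c,x+w/2-.5,y+h/2-.5,.106)))
m=((H>4)&(H<18)&(S>140)&(Vv>40)).astype(np.uint8);n,l,st,ce=cv2.connectedComponentsWithStats(m)
for i in range(1,n):
    if st[i,4]>100: print('amber',st[i])
print(proj(c,[[*(T_t+RT@np.array([.1048,.077])),.106],[*(T_t+RT@np.array([.1048,.077])),.014]]))
E
```

```text
t 20.35 tester xy mm [104.55  77.18] z 0.2466 axis [-0.0038 -0.001  -1.    ] F tester [0.08 0.32] -0.13 gap 60.8
dark [136   0  40  28 606] [-25.3  13. ]
dark [109 134  14  28 180] [ 60.4 -22.8]
dark [ 79 137  29  33 318] [ 64.3 -39.2]
dark [ 66 140  24  26 155] [ 64.  -50.1]
dark [157 163  36  24 518] [80.  17.9]
dark [ 233  181   44   44 1509] [101.5  76.5]
dark [430 184  32  36 573] [100.8 218.7]
dark [468 203  44  30 814] [113.3 253. ]
dark [    0   226   512   158 52737] [188.5  77.3]
amber [ 227  159   54   55 1215]
amber [ 431  184   57   41 1230]
[[255.10495433 206.74910208]
 [254.84336763 180.41761145]]
```

Emit:
arm_command([
  {"rot": [0,0,0],"offset": [4,-1,-3],"gripper": 0.3},
  {"rot": [0,0,0],"offset": [8,-3,-3],"gripper": 0.3},
  {"rot": [0,0,0],"offset": [12,-5,-3],"gripper": 0.3},
  {"rot": [0,0,0],"offset": [16,-6,-3],"gripper": 0.3},
  {"rot": [0,0,0],"offset": [20,-6,-3],"gripper": 0.3},
  {"rot": [0,0,0],"offset": [24,-6,-3],"gripper": 0.3},
  {"rot": [0,0,0],"offset": [26,-6,-3],"gripper": 0.3},
  {"rot": [0,0,0],"offset": [26,-6,-3],"gripper": 0.3},
])

```text
time_s: 21.2
position: [0.4695, 0.3674, 0.2757]
tcp_rot: [[-0.226, 0.974, -0.004], [0.974, 0.226, -0.001], [-0.0, -0.004, -1.0]]
force: [0.2, -0.1, 0.3]
opening: 0.701
```

```bash
python3 - <<'E'
from h import *
st2(1)
c=snap('top','t14.png');inv=lambda p:(RT.T@(p[:2]-T_t)*1e3).round(1)
old=cv2.cvtColor(cv2.imread('pics/t10.png'),cv2.COLOR_BGR2RGB)
f=c['frame']
d=np.abs(f[145:265,228:335].astype(int)-old[145:265,228:335]).sum(2)>60
n,l,st,ce=cv2.connectedComponentsWithStats(d.astype(np.uint8))
for i in range(1,n):
    if st[i,4]>8: print('diff',st[i][:2]+[228,145],st[i][2:])
hsv=cv2.cvtColor(f,cv2.COLOR_RGB2HSV);H,S,V=[hsv[...,i].astype(int) for i in range(3)]
sub=np.zeros(V.shape,bool);sub[150:200,228:268]=1
print('pred cap,foot',proj(c,[[*(T_t+RT@np.array([.1048,.077])),.106],[*(T_t+RT@np.array([.1048,.077])),.014]]))
m=((H>4)&(H<20)&(S>130)&sub);ys,xs=np.nonzero(m);print('amber',xs.min(),xs.max(),ys.min(),ys.max(),len(xs))
for r in range(158,184): print(r,' '.join('%3d%s'%(V[r,k],'a' if m[r,k] else ' ') for k in range(236,264)))
# striker: white bar direction, bystanders vs. start
o0=cv2.cvtColor(cv2.imread('pics/top0.png'),cv2.COLOR_BGR2RGB)
for nm,a in (('pink',(222,250,185,215)),('drop',(178,198,178,198)),('jar',(215,238,385,410))):
    y0,y1,x0,x1=a;print(nm,np.abs(f[y0:y1,x0:x1].astype(int)-o0[y0:y1,x0:x1]).sum(2).max())
E
```

```text
t 21.2 tester xy mm [ 44.43 339.6 ] z 0.2757 axis [-0.0042 -0.0014 -1.    ] F tester [ 0.21 -0.19] 0.26 gap 61.0
diff [242 171] [ 20  19 276]
diff [228 227] [ 21  38 261]
diff [228 254] [ 7 11 47]
pred cap,foot [[248.57470392 176.07759453]
 [249.15842524 179.28165545]]
amber 243 255 171 185 93
158 128  129  130  129  128  128  127  129  128  128  129  128  130  127  127  128  127  128  129  129  129  130  128  128  129  128  129  129 
159 129  128  128  128  127  128  128  128  129  129  130  130  129  129  128  130  129  128  129  129  129  129  130  130  127  128  131  136 
160 129  129  127  128  129  129  129  129  129  129  128  129  128  126  128  129  127  129  127  129  125  130  132  137  136  137  154  171 
161 129  128  129  128  129  128  129  129  128  128  132  133  136  131  139  143  123  130  134  131  132  142  156  174  179  186  189  190 
162 128  128  129  128  128  125  131  135  138  136  151  166  180  182  185  178  147  149  159  163  180  187  190  190  191  192  190  190 
163 129  129  130  131  133  131  153  169  184  186  189  188  189  189  189  183  1
[... 2263 characters left out ...]
 92a  49   34   33   29   30   34   33   43   79a 126a 128a  81   96  110  139  182  190  192  191 
180 173  191  193  192  192  183  144  111a 126a  86a  41   33   33   34   35   39   69a 115a 143a 127a  82  104  107  114  146  182  190  191 
181 165  192  193  193  192  190  173  119  135a 130a  85a  58a  47   46   51   73a 113a 143a 143a 121a  87  106  108  107  115  149  187  191 
182 152  189  192  193  194  192  181  138  121a 141a 137a 117a 100a 100a 104a 125a 143a 144a 132a  98a  92  105  108  108  112  144  187  190 
183 142  183  192  192  193  193  186  158  108  129a 144a 144a 143a 142a 144a 145a 144a 138a 117a  86  104  108  107  107  110  143  186  190 
pink 169
drop 183
jar 18
```

```bash
python3 - <<'E'
from h import *
ticket.hand_in();print(bot.read_state()['time_s'])
E
```

```text
the job is handed in; nothing more can be done
the job is handed in; nothing more can be done
```

I drew the striker back, hooked it on the catch and let go, then stood the amber bottle against the V rest. I handed the job in at about 21 s of the 67 s allowed.

**Striker:**
- I pulled it back with the handle held loosely between the fingers. In the wrist images the sear rose and then dropped back in front of the pin.
- The pull at the handle stayed near 8 N, which is the spring alone, so the pin did not press on the stop.
- Easing forward took the handle force to about 0 N. The last top picture shows no change around the catch.

**Bottle:**
- I slid it along the base plate until the V rest pushed back with about 4 N, with almost no sideways force, so it was close to centred. I then eased the push and let go.
- **Where it stands:** the contact point, the top camera and the wrist camera put its axis at x 104.9, about 103 and 101.5 mm in tester axes. The seat mark measured 102.5 mm in the top view and 103.9 mm in the wrist view. The views disagree by 2–3 mm, and the limit is 4 mm.

**Not confirmed:**
- I did not look at a picture of the placed bottle, because all 12 views were used. The placing checks are numbers only, and I did not measure its tilt or its contact with both V faces separately.
- The jar is unchanged since the start. The pink and dropper bottles showed differences in the last top picture, probably the arm or its shadow over them. I did not check this further; the arm stayed above them throughout.

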